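Comb the loose plant stakes into rows beside the clipped stake

TASK

Pick up the wide toothed hand rake by its handle and, with its tines, comb the two loose wooden stakes sideways on the mat until they lie flat and parallel, in close rows side by side along the stake that is held by the spring clip. Then lay the rake back down flat on the table where it was. Move the stakes with the rake only, never with the gripper.

Things in the scene. Friction and masses are not known exactly. Their poses are not given: they have to be found in the camera images.
- rake_grip (a point): Loose hand rake, 250 g, lying level on its tines and blade. Wood handle 165 mm long, 18 wide, 20 high; at one end a steel comb 170 mm wide (nine 6 mm tines 20 mm apart), at the other a hoe blade 50 mm wide. Point: middle of the handle (grip here), 40 mm above tine tips. x along the handle to the comb (tines' outer face at 88 mm, blade at -84 mm, as deep as the tines), y along the comb, z up.
- clipped_stake (a point): Thicker wood stake, 16 x 16 x 240 mm, fixed by a steel spring clip over its +x end on a dark mat 2 mm thick (260 mm along x, reaching 200 mm to the -y side). Point: its centre, 10 mm above the table, 8 mm above the mat. x along it, y level across it: the loose stakes lie on its -y side, one behind the other, slanting opposite ways by up to 23 degrees.
- stake_a_mid (a point): Loose thin wooden stake, square, 10 x 10 x 140 mm, 20 g, flat on the mat. The point is its centre, 5 mm above its underside; x along the stake, z up.
- stake_b_mid (a point): A second loose thin wooden stake, the same as the first. The point is its centre; x along the stake, z up.

How it is judged:
On the way, in this order (a step that is already met when the one before it is completed fails the run):
1. the rake is held in the gripper, lifted off the table (contact force between the fingers and rake above 1 N and height (world z) of rake_grip above 0.052 m), for 0.2 s.
2. with the rake in the gripper, both loose stakes lie in rows along the clipped stake (angle between the x axis of each of stake_a_mid, stake_b_mid and the x axis of clipped_stake, either way round below 0.175 rad and y of stake_a_mid in the frame of clipped_stake between -0.045 and 0 m and x of stake_a_mid in the frame of clipped_stake between -0.06 and 0.06 m and z of each of stake_a_mid, stake_b_mid in the frame of clipped_stake below 0.008 m and y of stake_b_mid in the frame of clipped_stake between -0.045 and 0 m and x of stake_b_mid in the frame of clipped_stake between -0.06 and 0.06 m and contact force between the fingers and rake above 1 N), for 0.2 s.
At the end, for the whole second after the job is handed in: Both loose stakes lie flat on the clipped stake's -y side, parallel to it within 10 degrees, centres at most 45 mm from its centre line and within 60 mm of its middle lengthwise. The rake lies level on the table, released, within 100 mm of where it lay. All at rest (angle between the x axis of each of stake_a_mid, stake_b_mid and the x axis of clipped_stake, either way round below 0.175 rad and y of stake_a_mid in the frame of clipped_stake between -0.045 and 0 m and x of stake_a_mid in the frame of clipped_stake between -0.06 and 0.06 m and z of each of stake_a_mid, stake_b_mid in the frame of clipped_stake below 0.008 m and y of stake_b_mid in the frame of clipped_stake between -0.045 and 0 m and x of stake_b_mid in the frame of clipped_stake between -0.06 and 0.06 m and linear speed of each of stake_a, stake_b, rake below 0.02 m/s and distance of rake_grip from where it was at the start of the episode below 0.1 m and height (world z) of rake_grip below 0.048 m and angle between rake_grip's own z axis and vertical below 0.12 rad); the robot touches nothing.
It fails at once if the gripper or arm touches a loose stake (contact force between any of the fingers, the arm and stake_a above 0.5 N or contact force between any of the fingers, the arm and stake_b above 0.5 N).
It also fails if it takes over 58 s, if anything falls off the work surface, if the arm or the gripper's body presses on something with over 40 N, if the wrist force passes 120 N, or if a joint passes its speed limit or range.

ROBOT

A 6-joint arm with a two-finger parallel gripper is mounted at the origin on the work surface. World frame = base frame: x ahead of the robot, y to its left, z up, the work surface at z = 0. Lengths are in m, angles in rad, forces in N, time in s.
With the tool pointing down it reaches from about 0.3 to 0.875 m from the base axis. Payload 6.4 kg.
Tool frame: the origin (TCP) lies between the finger pads; the fingertips stand 11 mm ahead of it and the grasp point (between the pads) lies 8 mm behind it (env.nose_length is the distance from the TCP to the fingertips, in m); z points along the fingers, x is the direction in which the jaws open and shut, and the axes are right-handed (so a half turn about z gives the same grasp; the last joint's range is limited). The gripper opens to 88 mm and grips with 3 to 60 N. Pads are 18 mm wide; open, the fingers measure 123 mm over their backs; the gripper's body (75 mm by 187 mm) begins 45 mm behind the grasp point.
Start: joints at [-1.464, 0.181, 1.607, -0, 1.354, -0.206], TCP at [0.177, -0.547, 0.229] pointing down, gripper open.
Joint ranges: [-2.99, 2.99], [-0.89, 2.07], [0.3, 2.58], [-1.14, 4.28], [0, 2.63], [-3.12, 3.12]. Speed limits (rad/s): [2.57, 2.57, 3.01, 3.14, 3.14, 3.14].

INTERFACE

Orientations are given as a 3x3 rotation matrix whose columns are the frame's x, y, z axes.
In Python, from station import sensors, camera, camera_params, close_job, spotter, env gives the robot as it stands.
- The arm moves only by the shell command python3 -m creep 'ROWS' [FORCE]. ROWS is JSON, a list of rows, each an object with "grip": the opening, from 0 (shut) to 1 (fully open); "delta_pos": the shift along the tool's x, y, z in m, a list of three; "twist": the turn, a rotation vector about the tool's x, y, z in degrees, a list of three. In form: [{"grip": grip, "delta_pos": [x, y, z], "twist": [wx, wy, wz]}, ...]. A call has 1 to 5 rows; each row shifts and turns the commanded pose from where the row before left it, along the tool's axes as they then stand; what a row does not reach is not made up. A row lasts 1/12 s, in which the tool goes at most 41.7 mm and 7.16 degrees, less where a joint would pass 70% of its speed; a pose out of reach is approached as far as the arm can. A call is refused whole if a number of a shift passes 0.0417 or a number of a turn 7.16, either way. A call with a gripper value outside its range is refused whole. The fingers move at their own pace and stop on an object; FORCE is the grip in N (left out, the last holds). Time passes only in rows, so rows that do not move let the fingers close. It gives the time, the measured TCP pose, the force and the opening at its end, in the units of the state.
- sensors.get_state(): the state, without advancing time (a new reading comes with each control period).
- camera(name): name is "scene" or "top" or "wrist"; returns (picture, depth): 384x512x3 uint8, blue, green, red; 384x512 float32, m along the optical axis (not along the pixel's ray), 0 where there is no reading.
- camera_params(name): a dict with "mtx" (3x3 intrinsics, pixels), "cam_to_world" (4x4, takes a point from camera to world coordinates); the wrist camera has in their place "hand_eye" (4x4, takes a point from camera to tool coordinates, whose origin is the TCP and whose axes are the tool frame's). Camera axes: x right, y down, z forward; pixel columns grow to the right and rows downward; lengths in m; the calibration is good to about 2 mm. A picture is of the moment at which its call begins: read the wrist's pose just before it. camera_params takes no time and is no camera call.
- close_job(): hands the job in, once; it reports no verdict.
Trained networks look in the newest picture that a camera, given by its name, has taken for a name from the list of things; names that differ only in an ending like _2 or _b are one class to them, and where a whole thing is asked for, a point or a joint stands for the part that bears it (a point fixed in the world has none). Each returns a list of dicts, best first, with "p" (0 to 1); they miss things now and then, are a little off and sometimes report something else, mostly with a low value. They report only what shows in the picture. A call takes as long as a camera call.
- spotter.cut_out(camera, target): "pixels" (384x512 bool, what is visible of it) and "extent" ([left, top, width, height] in pixels, round what is visible of it).
The state is a dict: "time_s": time; "q": joint angles; "qvel": joint speeds; "joint_efforts": joint torques, N m; "tool_pos": TCP position; "ee_rot": TCP orientation; "force": force on the tool from outside, world axes, zero at the start; "ft_torque": the same for the moment, N m; "opening": opening from 0.0 (shut) to 1.0 (fully open).
Only numpy, scipy, OpenCV 4.12 (cv2) and the standard library are available. Lean on these libraries where they do the work, as an engineer would, in place of code of your own. Each camera call takes 0.05 s, during which the arm holds its last target.

## Working session

There is one attempt and no reset: what is moved stays moved. The work goes in short steps, Python scripts to look and compute and a shell command to move; the robot and the scene stay as the last step left them, time stands still between calls to the robot, and variables do not carry over. Pictures are saved under pics/ and viewed, and the job is handed in when it is done.

```bash
ls; mkdir -p pics
python3 - <<'E'
from station import *
import cv2,numpy as np
s=sensors.get_state();print(s)
for n in("scene","top"):
    im,d=camera(n);cv2.imwrite(f"pics/{n}0.png",im);p=camera_params(n);print(n,np.round(p["mtx"],1).tolist(),np.round(p["cam_to_world"],3).tolist())
    np.savez(f"{n}0.npz",im=im,d=d)
print(camera_params("wrist"))
E
```

```text
pics
{'time_s': 0.0, 'q': array([-1.46432910e+00,  1.81550295e-01,  1.60801663e+00,  8.02063292e-06,
        1.35382392e+00, -2.06291029e-01]), 'qvel': array([ 0.00078121,  0.00053107, -0.00043125,  0.00019835, -0.00054183,
       -0.00077077]), 'joint_efforts': array([-5.20872036e-04, -4.33864260e+01, -3.41852188e+01,  7.03353574e-02,
        3.86524620e-02, -1.49889861e-04]), 'tool_pos': array([ 0.17688065, -0.54651975,  0.2277008 ]), 'ee_rot': array([[ 3.07682443e-01, -9.51489086e-01, -1.83299296e-04],
       [-9.51487479e-01, -3.07682268e-01,  1.78884703e-03],
       [-1.75846637e-03, -3.75989840e-04, -9.99998383e-01]]), 'force': array([-0.29147118,  0.5698736 , -0.19002752]), 'ft_torque': array([0.0002927 , 0.04771053, 0.00680003]), 'opening': 0.9961077321018313}
scene [[484.6, 0.0, 254.6], [0.0, 484.6, 192.5], [0.0, 0.0, 1.0]] [[-0.272, 0.8, -0.534, 1.08], [0.962, 0.228, -0.149, 0.06], [0.002, -0.555, -0.832, 0.892], [0.0, 0.0, 0.0, 1.0]]
top [[407.4, 0.0, 257.2], [0.0, 407.4, 190.8], [0.0, 0.0, 1.0]] [[0.005, -0.986, 0.168, 0.392], [-1.0, 0.0, 0.03, -0.109], [-0.029, -0.168, -0.985, 0.838], [0.0, 0.0, 0.0, 1.0]]
{'mtx': array([[314.38761314,   0.        , 256.86552441],
       [  0.        , 314.38761314, 189.42172784],
       [  0.        ,   0.        ,   1.        ]]), 'hand_eye': array([[ 9.99999662e-01,  1.31082424e-04,  8.12162058e-04,
        -4.04509104e-04],
       [-3.44846312e-04,  9.63095495e-01,  2.69159709e-01,
        -6.85856141e-02],
       [-7.46907512e-04, -2.69159898e-01,  9.63095214e-01,
        -1.56472581e-01],
       [ 0.00000000e+00,  0.00000000e+00,  0.00000000e+00,
         1.00000000e+00]])}
```

View pics/scene0.png

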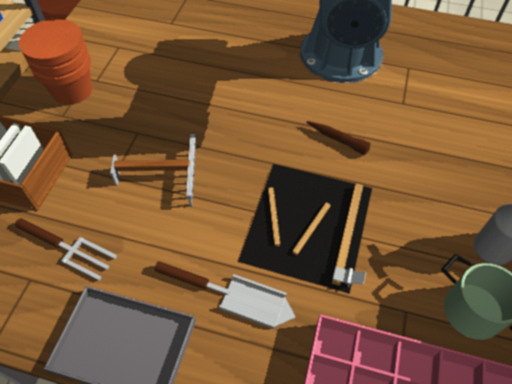

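View pics/top0.png

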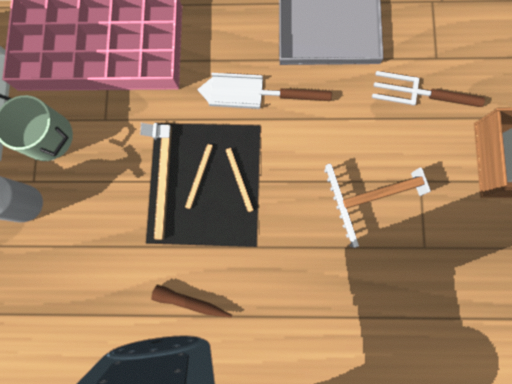

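```bash
cat > h.py <<'E'
from station import *
import cv2,numpy as np
def pose(n):
    p=camera_params(n)
    if n=="wrist":
        s=sensors.get_state();T=np.eye(4);T[:3,:3]=s["ee_rot"];T[:3,3]=s["tool_pos"]
        return p["mtx"],T@p["hand_eye"]
    return p["mtx"],p["cam_to_world"]
def ray(px,K,T):
    v=np.linalg.inv(K)@[px[0],px[1],1];return T[:3,3],T[:3,:3]@v
def onplane(px,K,T,z):
    o,v=ray(px,K,T);return o+v*(z-o[2])/v[2]
def cloud(d,mask,K,T):
    v,u=np.nonzero(mask&(d>0));z=d[v,u]
    P=np.linalg.inv(K)@np.stack([u,v,np.ones_like(u)])*z
    return (T[:3,:3]@P).T+T[:3,3]
E
python3 - <<'E'
from h import *
for n in("top","scene","wrist"):
    K,T=pose(n);im,d=camera(n);cv2.imwrite(f"pics/{n}1.png",im);np.savez(f"{n}1.npz",im=im,d=d,K=K,T=T)
    for t in("rake_grip","stake_a_mid","clipped_stake"):
        r=spotter.cut_out(n,t)
        for k in r[:3]:
            m=k["pixels"];P=cloud(d,m,K,T)
            c,sz,a=cv2.minAreaRect(P[:,:2].astype(np.float32)) if len(P)>4 else (0,0,0)
            print(n,t,round(k["p"],2),k["extent"],m.sum(),"med",np.round(np.median(P,0),3),"rect",np.round(c,4),np.round(sz,3),round(a,1))
            np.save(f"m_{n}_{t}_{r.index(k) if False else [id(x) for x in r].index(id(k))}.npy",m)
E
```

```text
top rake_grip 0.91 [323.6, 163.0, 106.3, 79.1] 1646 med [ 0.526 -0.297  0.047] rect [ 0.5287 -0.3405] [0.167 0.199] 16.7
top stake_a_mid 0.75 [228.7, 148.5, 24.9, 62.1] 261 med [ 0.547 -0.051  0.012] rect [ 0.5562 -0.0473] [0.133 0.011] 20.5
top clipped_stake 0.78 [141.9, 123.5, 119.5, 123.4] 12566 med [0.548 0.03  0.002] rect [0.5531 0.0354] [0.248 0.26 ] 89.3
scene rake_grip 0.64 [110.3, 135.7, 87.8, 71.1] 1496 med [ 0.528 -0.3    0.044] rect [ 0.5147 -0.337 ] [0.196 0.187] 16.9
scene stake_a_mid 0.87 [269.3, 188.5, 10.1, 61.4] 288 med [ 0.564 -0.042  0.011] rect [ 0.5583 -0.0443] [0.138 0.012] 20.3
scene clipped_stake 0.97 [239.1, 161.2, 129.4, 128.7] 11065 med [0.568 0.036 0.001] rect [0.5495 0.038 ] [0.248 0.267] 88.8
```

The top view shows the rake handle running from (345,205) to (420,180), with its comb from (328,167) to (355,243). The stakes are at (200,176) and (239,180), and the clipped stake is at (162,185) with its clip at (157,130). Next I'll measure these precisely by colour within the depth images.

Run:
```python
from h import *
def line(P):
    c=P[:,:2].mean(0);(c2,sz,a)=cv2.minAreaRect(P[:,:2].astype(np.float32))
    u,s,v=np.linalg.svd(P[:,:2]-c,full_matrices=False);d=v[0]
    t=(P[:,:2]-c)@d; return c,np.degrees(np.arctan2(d[1],d[0]))%180,t.min(),t.max(),c+d*(t.min()+t.max())/2
for n in("top","scene"):
    z=np.load(f"{n}1.npz");im,d,K,T=z["im"],z["d"],z["K"],z["T"]
    hsv=cv2.cvtColor(im,cv2.COLOR_BGR2HSV);S=hsv[...,1]
    m=np.load(f"m_{n}_rake_grip_0.npy")
    m3=cv2.dilate(m.astype(np.uint8),np.ones((3,3)))>0
    def foot(mask,h):
        v,u=np.nonzero(mask);o=T[:3,3];V=(T[:3,:3]@(np.linalg.inv(K)@np.stack([u,v,np.ones_like(u)]))).T
        return o+V*((h-o[2])/V[:,2])[:,None]
    for nm,mk in(("handle",m&(S>90)),("steel",m&(S<70))):
        P=cloud(d,mk,K,T);print(n,nm,mk.sum(),"zpct",np.round(np.percentile(P[:,2],[5,25,50,75,95]),3))
        for h in (.04,.05):
            r=line(foot(mk,h));print("  h",h,[np.round(x,4) for x in r])
    # stakes on mat
    mm=np.load(f"m_{n}_clipped_stake_0.npy").astype(np.uint8)
    cn,_=cv2.findContours(mm,cv2.RETR_EXTERNAL,cv2.CHAIN_APPROX_NONE);hull=cv2.convexHull(max(cn,key=cv2.contourArea))
    hm=cv2.drawContours(np.zeros_like(mm),[hull],-1,1,-1)>0
    w=hm&(hsv[...,2]>100)&(S>70)
    k,l,st,_=cv2.connectedComponentsWithStats(w.astype(np.uint8))
    for i in range(1,k):
        if st[i,4]<80: continue
        P=cloud(d,l==i,K,T);h=np.median(P[:,2])
        print(n,st[i],"z",round(h,4),[np.round(x,4) for x in line(foot(l==i,0.012 if st[i,4]<700 else .018))])
```

```text
top handle 822 zpct [0.003 0.048 0.05  0.051 0.052]
  h 0.04 [array([ 0.5258, -0.3327]), np.float64(106.8739), np.float64(-0.0948), np.float64(0.0824), array([ 0.524 , -0.3267])]
  h 0.05 [array([ 0.5241, -0.3299]), np.float64(106.8739), np.float64(-0.0936), np.float64(0.0813), array([ 0.5223, -0.324 ])]
top steel 813 zpct [0.001 0.035 0.045 0.047 0.048]
  h 0.04 [array([ 0.5147, -0.2921]), np.float64(105.4505), np.float64(-0.0561), np.float64(0.1321), array([ 0.5248, -0.3287])]
  h 0.05 [array([ 0.5131, -0.2898]), np.float64(105.4505), np.float64(-0.0554), np.float64(0.1304), array([ 0.5231, -0.326 ])]
top [176 123  85   4 113] z 0.0018 [array([ 0.678 , -0.0028]), np.float64(88.5402), np.float64(-0.0924), np.float64(0.0868), array([0.678, 0.   ])]
top [257 132   4 107 174] z 0.0011 [array([ 0.542 , -0.0875]), np.float64(178.5793), np.float64(-0.1168), np.float64(0.1057), array([ 0.5476, -0.0876])]
top [141 135  13  98 655] z 0.0 [array([0.5797, 0.1473]), np.float64(2.6115), np.float64(-0.0744), np.float64(0.1319), array([0.551, 0.146])]
top [153 138  17 102 984] z 0.0175 [array([0.5
[... 929 characters left out ...]
2789]), np.float64(110.7105), np.float64(-0.1324), np.float64(0.0517), array([ 0.5428, -0.3166])]
scene [336 184  28  85 780] z 0.0166 [array([0.5451, 0.1142]), np.float64(178.5901), np.float64(-0.1097), np.float64(0.0987), array([0.5396, 0.1144])]
scene [268 187  12  59 349] z 0.0102 [array([ 0.5607, -0.0436]), np.float64(20.3208), np.float64(-0.0735), np.float64(0.0701), array([ 0.5591, -0.0442])]
scene [355 197  16  75 432] z -0.001 [array([0.5781, 0.1494]), np.float64(1.6593), np.float64(-0.1202), np.float64(0.0612), array([0.5487, 0.1486])]
scene [293 203  38  51 390] z 0.0101 [array([0.568 , 0.0393]), np.float64(162.3295), np.float64(-0.0731), np.float64(0.0688), array([0.566, 0.04 ])]
```

Run:
```python
from h import *
for n in("top","scene"):
    z=np.load(f"{n}1.npz");im,d,K,T=z["im"],z["d"],z["K"],z["T"]
    S=cv2.cvtColor(im,cv2.COLOR_BGR2HSV)[...,1]
    m=np.load(f"m_{n}_rake_grip_0.npy");P=cloud(d,m,K,T);s=S[m&(d>0)]
    H=P[(P[:,2]>.047)&(s>90)]
    vx,vy,x0,y0=cv2.fitLine(H[:,:2].astype(np.float32),cv2.DIST_HUBER,0,.001,.001).ravel()
    if vy<0: vx,vy=-vx,-vy
    a=np.array([vx,vy]);c=np.array([x0,y0]);t=(H[:,:2]-c)@a
    print(n,len(H),"yaw",np.degrees(np.arctan2(vy,vx)),"ends",c+a*t.min(),c+a*t.max(),t.max()-t.min(),"width",np.percentile((H[:,:2]-c)@[-vy,vx],[2,98]))
    A=P[(P[:,2]>.02)]; ta=(A[:,:2]-c)@a; b=(A[:,:2]-c)@[-vy,vx]
    print(" all ext along",ta.min(),ta.max(), "mid by ends pt",c+a*(ta.max()-.088), c+a*(ta.min()+.084))
    C=A[ta>ta.max()-.02]; bb=(C[:,:2]-c)@[-vy,vx];print(" comb lateral",bb.min(),bb.max())
    v2=cv2.fitLine(C[:,:2].astype(np.float32),cv2.DIST_HUBER,0,.001,.001).ravel();print(" comb dir",np.degrees(np.arctan2(v2[1],v2[0])))
```

```text
top 712 yaw 106.9082 ends [ 0.54837357 -0.40732341] [ 0.50161489 -0.25350175] 0.1607715039458658 width [-0.00839458  0.00832255]
 all ext along -0.08915014370465286 0.08808123319830626 mid by ends pt [ 0.52473895 -0.32957277] [ 0.52626044 -0.334578  ]
 comb lateral -0.08448350953297482 0.08265055895328866
 comb dir 16.651176
scene 412 yaw 106.65578 ends [ 0.54876213 -0.40770828] [ 0.50239184 -0.25271358] 0.16178244148243592 width [-0.00891394  0.00886211]
 all ext along -0.08643369174144412 0.09041807053440298 mid by ends pt [ 0.52490057 -0.32794998] [ 0.52629119 -0.33259818]
 comb lateral -0.0854614318413766 0.08581917472939592
 comb dir 17.022472
```

```bash
R='{"grip":1,"delta_pos":[0,0,0],"twist":[0,0,-6.5]}'; python3 -m creep '[{"grip":1,"delta_pos":[0,0,0],"twist":[0,0,-6.5]},{"grip":1,"delta_pos":[0,0,0],"twist":[0,0,-6.5]},{"grip":1,"delta_pos":[0,0,0],"twist":[0,0,-6.5]},{"grip":1,"delta_pos":[0,0,0],"twist":[0,0,-6.5]},{"grip":1,"delta_pos":[0,0,0],"twist":[0,0,-6.5]}]'
python3 -m creep '[{"grip":1,"delta_pos":[0,0,0],"twist":[0,0,-6.5]},{"grip":1,"delta_pos":[0,0,0],"twist":[0,0,-6.5]},{"grip":1,"delta_pos":[0,0,0],"twist":[0,0,-6.5]},{"grip":1,"delta_pos":[0,0,0],"twist":[0,0,-6.5]},{"grip":1,"delta_pos":[0,0,0],"twist":[0,0,-6.5]}]'
python3 -m creep '[{"grip":1,"delta_pos":[0,0,0],"twist":[0,0,-6.5]},{"grip":1,"delta_pos":[0,0,0],"twist":[0,0,-6.5]},{"grip":1,"delta_pos":[0,0,0],"twist":[0,0,-6.5]},{"grip":1,"delta_pos":[0,0,0],"twist":[0,0,-4.4]},{"grip":1,"delta_pos":[0,0,0],"twist":[0,0,0]}]'
cat >> h.py <<'E'
def st():
    s=sensors.get_state();R=s["ee_rot"];print("t",round(s["time_s"],2),"pos",np.round(s["tool_pos"],4),"yawx",round(np.degrees(np.arctan2(R[1,0],R[0,0])),2),"z",np.round(R[:,2],4),"F",np.round(s["force"],1),"M",np.round(s["ft_torque"],2),"op",round(s["opening"],3),"q",np.round(s["q"],2));return s
def go(x,y,z,yaw=None):
    s=st();R=s["ee_rot"];print("d_tool mm",np.round(R.T@(np.array([x,y,z])-s["tool_pos"])*1000,1))
    if yaw is not None: print("twist z",round(-((yaw-np.degrees(np.arctan2(R[1,0],R[0,0]))+180)%360-180),2))
E
python3 -c "
from h import *
go(.525,-.330,.15,16.8)"
```

```text
time_s: 1.12
tool_pos: [0.177, -0.5471, 0.2286]
ee_rot: [[0.774, -0.633, 0.0], [-0.633, -0.774, -0.0], [0.0, 0.0, -1.0]]
force: [-0.1, 0.2, 0.0]
opening: 0.997
time_s: 1.53
tool_pos: [0.177, -0.5471, 0.2286]
ee_rot: [[0.993, -0.118, 0.0], [-0.118, -0.993, -0.0], [0.0, 0.0, -1.0]]
force: [0.7, -0.4, 0.5]
opening: 0.999
time_s: 1.95
tool_pos: [0.1769, -0.5471, 0.2286]
ee_rot: [[0.956, 0.292, -0.0], [0.292, -0.956, -0.0], [-0.0, 0.0, -1.0]]
force: [-1.0, 0.4, -0.6]
opening: 1.001
t 1.95 pos [ 0.1769 -0.5471  0.2286] yawx 16.98 z [-0.e+00 -1.e-04 -1.e+00] F [-1.   0.4 -0.6] M [-0.02 -0.16  0.02] op 1.001 q [-1.46  0.18  1.61 -0.    1.35 -1.76]
d_tool mm [ 396.3 -106.    78.6]
twist z 0.18
```

```bash
python3 -m creep '[{"grip":1,"delta_pos":[0.033,-0.0088,0],"twist":[0,0,0]},{"grip":1,"delta_pos":[0.033,-0.0088,0],"twist":[0,0,0]},{"grip":1,"delta_pos":[0.033,-0.0088,0],"twist":[0,0,0]},{"grip":1,"delta_pos":[0.033,-0.0088,0],"twist":[0,0,0]},{"grip":1,"delta_pos":[0.033,-0.0088,0],"twist":[0,0,0]}]'
python3 -m creep '[{"grip":1,"delta_pos":[0.033,-0.0088,0],"twist":[0,0,0]},{"grip":1,"delta_pos":[0.033,-0.0088,0],"twist":[0,0,0]},{"grip":1,"delta_pos":[0.033,-0.0088,0],"twist":[0,0,0]},{"grip":1,"delta_pos":[0.033,-0.0088,0],"twist":[0,0,0]},{"grip":1,"delta_pos":[0.033,-0.0088,0],"twist":[0,0,0]}]'
python3 -m creep '[{"grip":1,"delta_pos":[0.033,-0.0088,0.02],"twist":[0,0,0]},{"grip":1,"delta_pos":[0.033,-0.0088,0.02],"twist":[0,0,0]},{"grip":1,"delta_pos":[0,0,0.02],"twist":[0,0,0]},{"grip":1,"delta_pos":[0,0,0],"twist":[0,0,0]},{"grip":1,"delta_pos":[0,0,0],"twist":[0,0,0]}]'
python3 - <<'E'
from h import *
go(.525,-.330,.032,16.8)
K,T=pose("wrist");im,d=camera("wrist");cv2.imwrite("pics/w2.png",im)
r=spotter.cut_out("wrist","rake_grip")
for k in r[:2]:
    m=k["pixels"];P=cloud(d,m,K,T);print(k["p"],k["extent"],np.round(np.median(P,0),3))
    S=cv2.cvtColor(im,cv2.COLOR_BGR2HSV)[...,1][m&(d>0)]
    H=P[(P[:,2]>.044)&(S>90)&(P[:,2]<.06)]
    if len(H)<20: continue
    vx,vy,x0,y0=cv2.fitLine(H[:,:2].astype(np.float32),cv2.DIST_HUBER,0,.001,.001).ravel()
    a=np.array([vx,vy])*np.sign(vy);c=np.array([x0,y0]);t=(H[:,:2]-c)@a
    print("yaw",np.degrees(np.arctan2(a[1],a[0])),"top z",np.median(H[:,2]),c+a*t.min(),c+a*t.max(),"line at y=-.33: x",x0+vx/vy*(-.33-y0))
E
```

```text
time_s: 2.37
tool_pos: [0.3233, -0.4563, 0.2288]
ee_rot: [[0.958, 0.286, 0.0], [0.286, -0.958, -0.0], [0.0, 0.0, -1.0]]
force: [0.4, -0.4, -0.4]
opening: 1.004
time_s: 2.78
tool_pos: [0.4687, -0.3663, 0.2288]
ee_rot: [[0.958, 0.287, 0.0], [0.287, -0.958, -0.0], [0.0, 0.0, -1.0]]
force: [0.2, -0.2, 0.4]
opening: 0.998
time_s: 3.2
tool_pos: [0.5248, -0.3306, 0.1674]
ee_rot: [[0.957, 0.289, -0.003], [0.289, -0.957, 0.002], [-0.002, -0.003, -1.0]]
force: [0.4, -0.9, -0.1]
opening: 1.0
t 3.2 pos [ 0.5248 -0.3306  0.1674] yawx 16.77 z [-0.0026  0.002  -1.    ] F [ 0.4 -0.9 -0.1] M [-0.03 -0.09  0.  ] op 1.0 q [-0.75  0.34  1.54 -0.    1.27 -1.05]
d_tool mm [  0.6  -0.2 135.4]
twist z -0.03
0.85 [155.6, 76.1, 201.1, 194.3] [ 0.521 -0.286  0.049]
yaw 107.15964 top z 0.05025980041923417 [ 0.54699701 -0.40882005] [ 0.49900819 -0.2534058 ] line at y=-.33: x 0.52265894
```

View pics/w2.png

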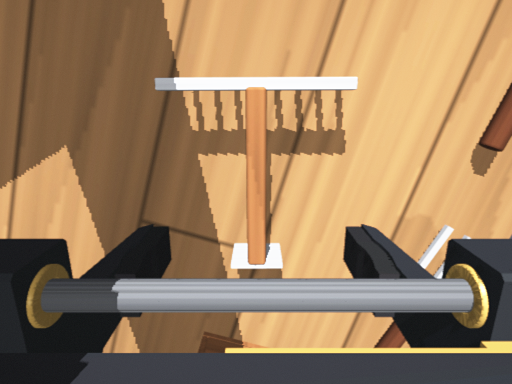

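The wrist view shows the handle centred between the fingers (column 256), with its top at 50 mm. That agrees with the fixed cameras, so I'll descend and grip.

```bash
python3 -m creep '[{"grip":1,"delta_pos":[-0.001,0,0.027],"twist":[0,0,0]},{"grip":1,"delta_pos":[0,0,0.027],"twist":[0,0,0]},{"grip":1,"delta_pos":[0,0,0.027],"twist":[0,0,0]},{"grip":1,"delta_pos":[0,0,0.027],"twist":[0,0,0]},{"grip":1,"delta_pos":[0,0,0.02],"twist":[0,0,0]}]'
python3 -m creep '[{"grip":1,"delta_pos":[0,0,0.007],"twist":[0,0,0]},{"grip":1,"delta_pos":[0,0,0],"twist":[0,0,0]},{"grip":0,"delta_pos":[0,0,0],"twist":[0,0,0]},{"grip":0,"delta_pos":[0,0,0],"twist":[0,0,0]},{"grip":0,"delta_pos":[0,0,0],"twist":[0,0,0]}]' 45
python3 -m creep '[{"grip":0,"delta_pos":[0,0,0],"twist":[0,0,0]},{"grip":0,"delta_pos":[0,0,0],"twist":[0,0,0]},{"grip":0,"delta_pos":[0,0,0],"twist":[0,0,0]},{"grip":0,"delta_pos":[0,0,0],"twist":[0,0,0]}]'
python3 -c "
from h import *
st()"
```

```text
time_s: 3.72
tool_pos: [0.5239, -0.3332, 0.0405]
ee_rot: [[0.958, 0.287, 0.001], [0.287, -0.958, -0.001], [0.001, 0.001, -1.0]]
force: [-0.6, 0.2, 0.9]
opening: 1.003
time_s: 4.13
tool_pos: [0.5256, -0.333, 0.0359]
ee_rot: [[0.957, 0.289, 0.003], [0.289, -0.957, -0.003], [0.002, 0.003, -1.0]]
force: [0.1, 0.1, -0.0]
opening: 0.799
time_s: 4.47
tool_pos: [0.5246, -0.3317, 0.0339]
ee_rot: [[0.957, 0.29, 0.0], [0.29, -0.957, -0.0], [0.0, 0.0, -1.0]]
force: [-1.2, 0.1, -0.5]
opening: 0.495
t 4.47 pos [ 0.5246 -0.3317  0.0339] yawx 16.83 z [ 3.e-04 -3.e-04 -1.e+00] F [-1.2  0.1 -0.5] M [-0.06 -0.09  0.02] op 0.495 q [-0.75  0.51  1.61 -0.    1.02 -1.05]
```

```bash
python3 -m creep '[{"grip":0,"delta_pos":[0,0,0],"twist":[0,0,0]},{"grip":0,"delta_pos":[0,0,0],"twist":[0,0,0]},{"grip":0,"delta_pos":[0,0,0],"twist":[0,0,0]},{"grip":0,"delta_pos":[0,0,0],"twist":[0,0,0]},{"grip":0,"delta_pos":[0,0,0],"twist":[0,0,0]}]'
python3 -m creep '[{"grip":0,"delta_pos":[0,0,0],"twist":[0,0,0]},{"grip":0,"delta_pos":[0,0,0],"twist":[0,0,0]}]'
python3 -m creep '[{"grip":0,"delta_pos":[0,0,-0.008],"twist":[0,0,0]},{"grip":0,"delta_pos":[0,0,-0.012],"twist":[0,0,0]},{"grip":0,"delta_pos":[0,0,-0.014],"twist":[0,0,0]},{"grip":0,"delta_pos":[0,0,-0.014],"twist":[0,0,0]},{"grip":0,"delta_pos":[0,0,-0.012],"twist":[0,0,0]}]'
python3 -m creep '[{"grip":0,"delta_pos":[0,0,0],"twist":[0,0,0]},{"grip":0,"delta_pos":[0,0,0],"twist":[0,0,0]},{"grip":0,"delta_pos":[0,0,0],"twist":[0,0,0]},{"grip":0,"delta_pos":[0,0,0],"twist":[0,0,0]}]'
cat >> h.py <<'E'
def rake(n,tag):
    K,T=pose(n);im,d=camera(n);cv2.imwrite(f"pics/{tag}.png",im)
    for k in spotter.cut_out(n,"rake_grip")[:1]:
        m=k["pixels"];P=cloud(d,m,K,T);S=cv2.cvtColor(im,cv2.COLOR_BGR2HSV)[...,1][m&(d>0)]
        print(n,round(k["p"],2),k["extent"],len(P))
        R=sensors.get_state();Q=(P-R["tool_pos"])@R["ee_rot"]
        # comb/handle tops in tool frame
        for lo in range(-100,100,20):
            s=Q[(Q[:,1]*1000>lo)&(Q[:,1]*1000<=lo+20)]
            if len(s)>5: print("  tool y",lo,lo+20,"n",len(s),"x",np.round(np.percentile(s[:,0],[2,98]),3),"worldz top",round(R["tool_pos"][2]-np.percentile(s[:,2],10),4))
        f=Q[(R["tool_pos"][2]-Q[:,2])>.02];print("  fwd extent y",np.round(np.percentile(f[:,1],[.5,99.5]),4))
E
python3 -c "
from h import *
st()
rake('wrist','w3');rake('top','t3')"
```

```text
time_s: 4.88
tool_pos: [0.5244, -0.3316, 0.0335]
ee_rot: [[0.957, 0.289, -0.0], [0.289, -0.957, 0.0], [-0.0, -0.0, -1.0]]
force: [0.4, 1.2, -1.2]
opening: 0.196
time_s: 5.05
tool_pos: [0.5244, -0.3317, 0.0335]
ee_rot: [[0.957, 0.289, -0.0], [0.289, -0.957, 0.0], [-0.0, -0.0, -1.0]]
force: [0.0, -0.2, -0.3]
opening: 0.194
time_s: 5.47
tool_pos: [0.5251, -0.3322, 0.0962]
ee_rot: [[0.957, 0.289, 0.002], [0.289, -0.957, -0.001], [0.001, 0.002, -1.0]]
force: [-0.6, -0.4, -3.9]
opening: 0.192
time_s: 5.8
tool_pos: [0.5239, -0.3312, 0.0928]
ee_rot: [[0.957, 0.289, -0.001], [0.289, -0.957, 0.001], [-0.001, -0.001, -1.0]]
force: [1.1, -0.3, -2.8]
opening: 0.19
t 5.8 pos [ 0.5239 -0.3312  0.0928] yawx 16.82 z [-0.0012  0.0011 -1.    ] F [ 1.1 -0.3 -2.8] M [-0.04 -0.11  0.  ] op 0.19 q [-0.75  0.43  1.59  0.    1.13 -1.05]
wrist 0.7 [56.5, 45.2, 400.3, 302.8] 21089
  tool y -100 -80 n 10810 x [-0.083  0.081] worldz top 0.1063
  tool y -80 -60 n 2028 x [-0.009  0.008] worldz top 0.1102
  tool y -60 -40 n 1789 x [-0.009  0.008] worldz top 0.1103
  tool y -40 -20 n 1609 x [-0.009  0.008] worldz top 0.1102
  tool y -20 0 n 1444 x [-0.009  0.008] worldz top 0.1103
  tool y 0 20 n 1062 x [-0.009  0.008] worldz top 0.1104
  tool y 20 40 n 258 x [-0.009  0.008] worldz top 0.1105
  tool y 40 60 n 954 x [-0.009  0.008] worldz top 0.1104
  tool y 80 100 n 1007 x [-0.025  0.024] worldz top 0.0815
  fwd extent y [-0.0903  0.0821]
```

View pics/w3.png

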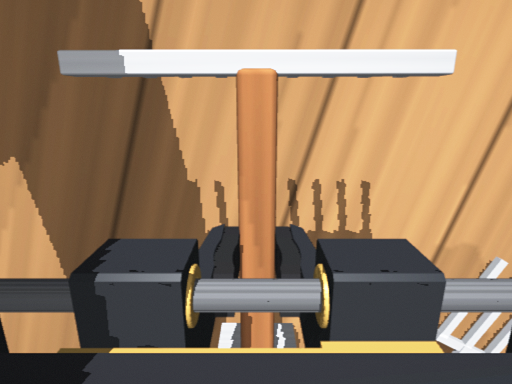

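View pics/t3.png

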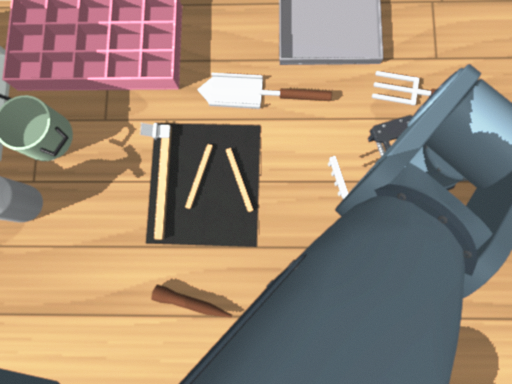

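```bash
python3 -m creep '[{"grip":0,"delta_pos":[0,-0.02,0],"twist":[0,0,6.1]},{"grip":0,"delta_pos":[0,-0.02,0],"twist":[0,0,6.1]},{"grip":0,"delta_pos":[0,-0.02,0],"twist":[0,0,6.1]},{"grip":0,"delta_pos":[0,0,0],"twist":[0,0,0]}]'
python3 - <<'E'
from h import *
go(.540,-.205,.0725,-1.45)
for n in("top","scene"):
    z=np.load(f"{n}1.npz");im,d,K,T=z["im"],z["d"],z["K"],z["T"]
    P=cloud(d,np.ones(d.shape,bool),K,T);S=cv2.cvtColor(im,cv2.COLOR_BGR2HSV)[...,1][d>0];V=im.max(2)[d>0]
    q=(P[:,0]>.63)&(P[:,0]<.7)&(P[:,1]>.06)&(P[:,1]<.17)&(P[:,2]>.006)&(S<60)
    print(n,q.sum(),P[q].min(0),P[q].max(0))
    lo=q&(P[:,2]<.016); print(P[lo].min(0),P[lo].max(0))
E
```

```text
time_s: 6.33
tool_pos: [0.5124, -0.2692, 0.0926]
ee_rot: [[1.0, -0.03, -0.002], [-0.03, -1.0, 0.003], [-0.002, -0.003, -1.0]]
force: [0.9, 0.4, -3.5]
opening: 0.201
t 6.33 pos [ 0.5124 -0.2692  0.0926] yawx -1.69 z [-0.0022  0.0033 -1.    ] F [ 0.9  0.4 -3.5] M [-0.08 -0.16 -0.01] op 0.201 q [-0.69  0.35  1.7   0.    1.1  -0.66]
d_tool mm [ 25.8 -64.9  20.3]
twist z -0.24
top 378 [0.64476505 0.07916944 0.00672253] [0.67518493 0.15793056 0.0377468 ]
[0.6479021  0.07916944 0.00672253] [0.67432863 0.1346938  0.01514601]
scene 400 [0.64264556 0.09246891 0.00616704] [0.67467562 0.16003834 0.03734449]
[0.6441484  0.09246891 0.00616704] [0.67203211 0.13634575 0.01565966]
```

```bash
python3 -m creep '[{"grip":0,"delta_pos":[0.013,-0.032,0],"twist":[0,0,-0.2]},{"grip":0,"delta_pos":[0.013,-0.033,0],"twist":[0,0,0]},{"grip":0,"delta_pos":[0,0,0.025],"twist":[0,0,0]},{"grip":0,"delta_pos":[0,0,0.025],"twist":[0,0,0]},{"grip":0,"delta_pos":[0,0,0.004],"twist":[0,0,0]}]'
python3 -m creep '[{"grip":0,"delta_pos":[0,0,0],"twist":[0,0,0]},{"grip":0,"delta_pos":[0,0,0],"twist":[0,0,0]},{"grip":0,"delta_pos":[0,0,0],"twist":[0,0,0]}]'
python3 - <<'E'
from h import *
st();rake('wrist','w4')
for n in ("scene",):
    im,d=camera(n);cv2.imwrite("pics/s4.png",im)
E
```

```text
time_s: 6.75
tool_pos: [0.5387, -0.2067, 0.0357]
ee_rot: [[1.0, -0.02, -0.005], [-0.02, -1.0, 0.003], [-0.006, -0.003, -1.0]]
force: [-1.6, 1.3, -4.2]
opening: 0.19
time_s: 7.0
tool_pos: [0.5418, -0.2098, 0.0411]
ee_rot: [[1.0, -0.023, 0.002], [-0.023, -1.0, -0.001], [0.002, 0.001, -1.0]]
force: [-0.2, -0.9, -2.9]
opening: 0.191
t 7.0 pos [ 0.5418 -0.2098  0.0411] yawx -1.3 z [ 0.002  -0.0013 -1.    ] F [-0.2 -0.9 -2.9] M [-0.05 -0.1   0.02] op 0.191 q [-0.57  0.43  1.71 -0.    1.   -0.55]
wrist 0.71 [55.6, 48.0, 397.8, 301.6] 21069
  tool y -100 -80 n 10909 x [-0.083  0.081] worldz top 0.0546
  tool y -80 -60 n 1986 x [-0.009  0.008] worldz top 0.0586
  tool y -60 -40 n 1792 x [-0.009  0.008] worldz top 0.0586
  tool y -40 -20 n 1613 x [-0.009  0.008] worldz top 0.0586
  tool y -20 0 n 1464 x [-0.009  0.008] worldz top 0.0587
  tool y 0 20 n 1051 x [-0.009  0.008] worldz top 0.0588
  tool y 20 40 n 237 x [-0.009  0.008] worldz top 0.0587
  tool y 40 60 n 978 x [-0.009  0.008] worldz top 0.0587
  tool y 80 100 n 1036 x [-0.025  0.024] worldz top 0.0299
  fwd extent y [-0.0901  0.0822]
```

View pics/w4.png

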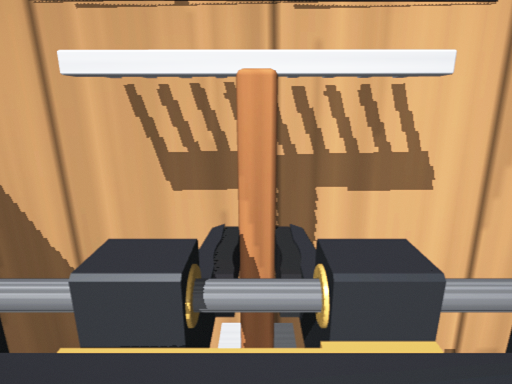

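View pics/s4.png

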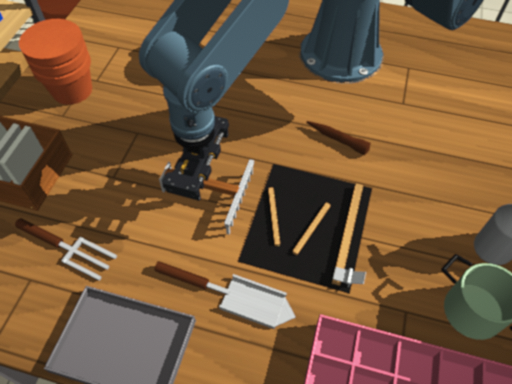

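The rake is level with its tips about 8 mm up. The comb is parallel to the clipped stake and behind both loose stakes. I'll lower it 4 mm and start combing slowly.

```bash
python3 -m creep '[{"grip":0,"delta_pos":[0,0,0.002],"twist":[0,0,0]},{"grip":0,"delta_pos":[0,-0.005,0.0015],"twist":[0,0,0]},{"grip":0,"delta_pos":[0,-0.008,0],"twist":[0,0,-0.1]},{"grip":0,"delta_pos":[0,-0.008,0],"twist":[0,0,0]},{"grip":0,"delta_pos":[0,-0.008,0],"twist":[0,0,0]}]'
python3 -m creep '[{"grip":0,"delta_pos":[0,-0.008,0],"twist":[0,0,0]},{"grip":0,"delta_pos":[0,-0.008,0],"twist":[0,0,0]},{"grip":0,"delta_pos":[0,-0.008,0],"twist":[0,0,0]},{"grip":0,"delta_pos":[0,-0.008,0],"twist":[0,0,0]},{"grip":0,"delta_pos":[0,-0.008,0],"twist":[0,0,0]}]'
python3 - <<'E'
from h import *
st()
for n in ("scene","wrist"):
    im,d=camera(n);cv2.imwrite(f"pics/{n}5.png",im)
E
```

```text
time_s: 7.57
tool_pos: [0.5413, -0.1784, 0.036]
ee_rot: [[1.0, -0.02, -0.0], [-0.02, -1.0, 0.0], [-0.0, -0.0, -1.0]]
force: [-0.0, -0.1, -2.9]
opening: 0.195
time_s: 7.98
tool_pos: [0.5424, -0.1387, 0.0361]
ee_rot: [[1.0, -0.02, 0.0], [-0.02, -1.0, -0.0], [0.0, 0.0, -1.0]]
force: [0.4, 0.1, -2.8]
opening: 0.194
t 7.98 pos [ 0.5424 -0.1387  0.0361] yawx -1.17 z [ 0. -0. -1.] F [ 0.4  0.1 -2.8] M [-0.06 -0.05  0.02] op 0.194 q [-0.46  0.4   1.77 -0.    0.97 -0.44]
```

View pics/scene5.png

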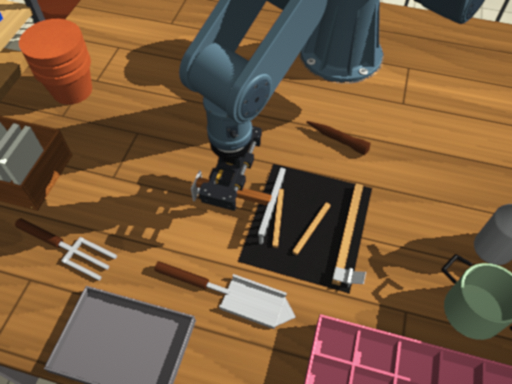

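View pics/wrist5.png

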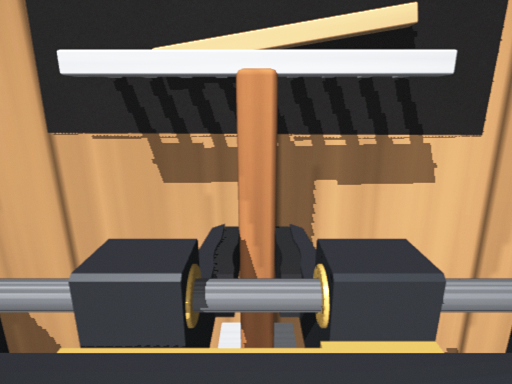

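Stake a is turning against the comb (wrist pixels (155,48) to (415,12)). I'll continue, 1 mm higher.

```bash
python3 -m creep '[{"grip":0,"delta_pos":[0,-0.008,-0.0008],"twist":[0,0,0.3]},{"grip":0,"delta_pos":[0,-0.008,0],"twist":[0,0,0]},{"grip":0,"delta_pos":[0,-0.008,0],"twist":[0,0,0]},{"grip":0,"delta_pos":[0,-0.008,0],"twist":[0,0,0]},{"grip":0,"delta_pos":[0,-0.008,0],"twist":[0,0,0]}]'
python3 -m creep '[{"grip":0,"delta_pos":[0,-0.008,0],"twist":[0,0,0]},{"grip":0,"delta_pos":[0,-0.008,0],"twist":[0,0,0]},{"grip":0,"delta_pos":[0,-0.008,0],"twist":[0,0,0]},{"grip":0,"delta_pos":[0,-0.008,0],"twist":[0,0,0]},{"grip":0,"delta_pos":[0,-0.008,0],"twist":[0,0,0]}]'
python3 - <<'E'
from h import *
st()
for n in ("scene","wrist"):
    im,d=camera(n);cv2.imwrite(f"pics/{n}6.png",im)
E
```

```text
time_s: 8.5
tool_pos: [0.5434, -0.0989, 0.0369]
ee_rot: [[1.0, -0.026, 0.0], [-0.026, -1.0, 0.0], [0.0, -0.0, -1.0]]
force: [-0.1, -0.0, -2.5]
opening: 0.195
time_s: 8.92
tool_pos: [0.5444, -0.0588, 0.0369]
ee_rot: [[1.0, -0.026, 0.0], [-0.026, -1.0, 0.0], [0.0, -0.0, -1.0]]
force: [0.7, 0.2, -3.7]
opening: 0.194
t 8.92 pos [ 0.5444 -0.0588  0.0369] yawx -1.48 z [ 0.  0. -1.] F [ 0.7  0.2 -3.7] M [-0.08 -0.1  -0.03] op 0.194 q [-0.32  0.37  1.8   0.    0.97 -0.3 ]
```

View pics/scene6.png

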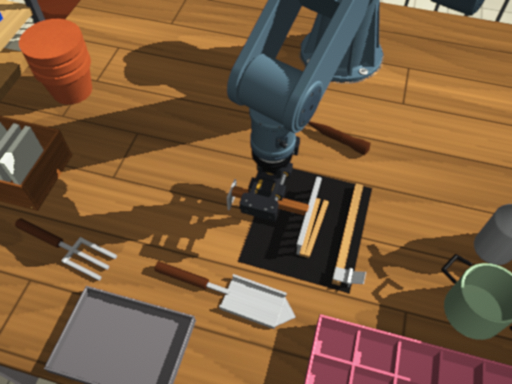

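View pics/wrist6.png

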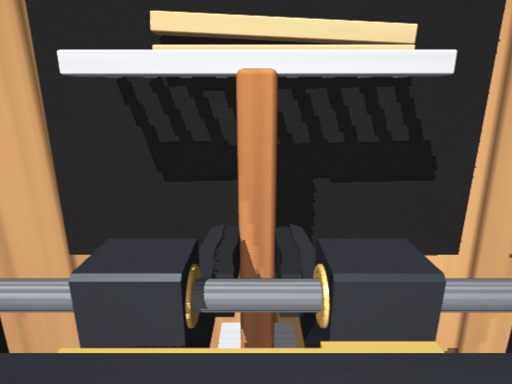

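Both stakes are nearly parallel to the comb face. I'll go on to close against the clipped stake.

```bash
python3 -m creep '[{"grip":0,"delta_pos":[0,-0.008,0],"twist":[0,0,0]},{"grip":0,"delta_pos":[0,-0.008,0],"twist":[0,0,0]},{"grip":0,"delta_pos":[0,-0.008,0],"twist":[0,0,0]},{"grip":0,"delta_pos":[0,-0.008,0],"twist":[0,0,0]},{"grip":0,"delta_pos":[0,-0.006,0],"twist":[0,0,0]}]'
python3 -m creep '[{"grip":0,"delta_pos":[0,-0.004,0],"twist":[0,0,0]},{"grip":0,"delta_pos":[0,-0.003,0],"twist":[0,0,0]},{"grip":0,"delta_pos":[0,-0.002,0],"twist":[0,0,0]},{"grip":0,"delta_pos":[0,0,0],"twist":[0,0,0]}]'
python3 - <<'E'
from h import *
st()
for n in ("scene","wrist"):
    im,d=camera(n);cv2.imwrite(f"pics/{n}7.png",im)
E
```

```text
time_s: 9.43
tool_pos: [0.5453, -0.0206, 0.0369]
ee_rot: [[1.0, -0.026, -0.0], [-0.026, -1.0, 0.0], [-0.0, -0.0, -1.0]]
force: [0.2, 0.4, -1.8]
opening: 0.196
time_s: 9.77
tool_pos: [0.5456, -0.0123, 0.0369]
ee_rot: [[1.0, -0.025, -0.0], [-0.025, -1.0, 0.0], [-0.0, -0.0, -1.0]]
force: [0.4, -0.2, -2.4]
opening: 0.19
t 9.77 pos [ 0.5456 -0.0123  0.0369] yawx -1.46 z [-1.e-04  1.e-04 -1.e+00] F [ 0.4 -0.2 -2.4] M [-0.05 -0.11  0.01] op 0.19 q [-0.24  0.37  1.81  0.    0.96 -0.21]
```

View pics/scene7.png

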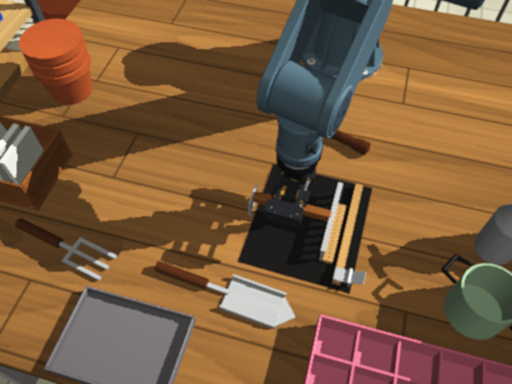

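View pics/wrist7.png

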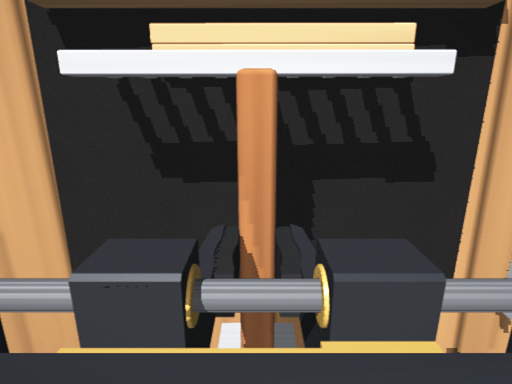

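```bash
python3 -m creep '[{"grip":0,"delta_pos":[0,-0.002,0],"twist":[0,0,0]},{"grip":0,"delta_pos":[0,-0.0015,0],"twist":[0,0,0]},{"grip":0,"delta_pos":[0,-0.001,0],"twist":[0,0,0]},{"grip":0,"delta_pos":[0,0,0],"twist":[0,0,0]},{"grip":0,"delta_pos":[0,0,0],"twist":[0,0,0]}]'
python3 - <<'E'
from h import *
st()
K,T=pose("wrist");im,d=camera("wrist");cv2.imwrite("pics/wrist8.png",im)
for n in ("scene",):
    K,T=pose(n);im,d=camera(n);cv2.imwrite("pics/scene8.png",cv2.resize(im[160:300,220:400],None,fx=4,fy=4))
E
```

```text
time_s: 10.28
tool_pos: [0.5457, -0.0081, 0.0369]
ee_rot: [[1.0, -0.026, -0.0], [-0.026, -1.0, 0.0], [-0.0, -0.0, -1.0]]
force: [-0.7, -0.4, -2.4]
opening: 0.194
t 10.28 pos [ 0.5457 -0.0081  0.0369] yawx -1.48 z [-0.e+00  1.e-04 -1.e+00] F [-0.7 -0.4 -2.4] M [-0.05 -0.07  0.  ] op 0.194 q [-0.23  0.37  1.81  0.    0.96 -0.21]
```

View pics/scene8.png

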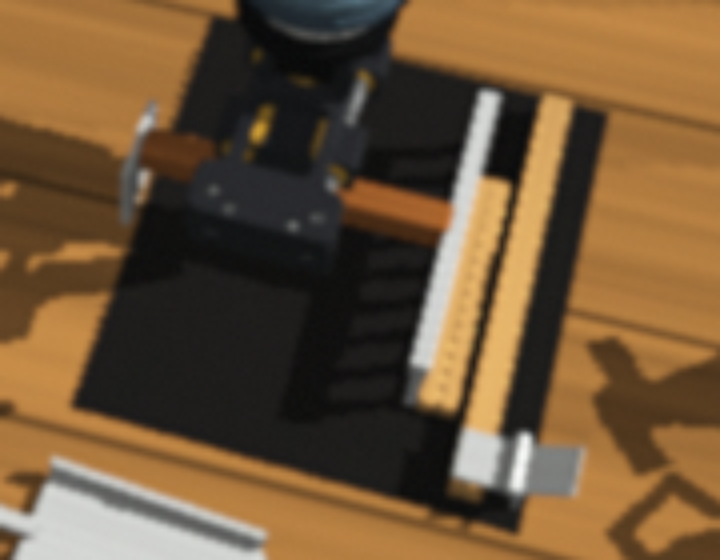

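The stakes lie parallel in two rows against the comb, beside the clipped stake with only a small gap. I'll back off, lift and take the rake home.

```bash
python3 -m creep '[{"grip":0,"delta_pos":[0,0.006,0],"twist":[0,0,0]},{"grip":0,"delta_pos":[0,0.015,0],"twist":[0,0,0]},{"grip":0,"delta_pos":[0,0.02,-0.01],"twist":[0,0,0]},{"grip":0,"delta_pos":[0,0.025,-0.02],"twist":[0,0,0]},{"grip":0,"delta_pos":[0,0.03,-0.02],"twist":[0,0,0]}]'
python3 -m creep '[{"grip":0,"delta_pos":[0,0.03,0],"twist":[0,0,0]},{"grip":0,"delta_pos":[0,0.03,0],"twist":[0,0,0]},{"grip":0,"delta_pos":[0,0.03,0],"twist":[0,0,0]},{"grip":0,"delta_pos":[0,0.03,0],"twist":[0,0,0]},{"grip":0,"delta_pos":[0,0.03,0],"twist":[0,0,0]}]'
python3 -m creep '[{"grip":0,"delta_pos":[0,0.025,0],"twist":[0,0,-6.1]},{"grip":0,"delta_pos":[0,0.02,0],"twist":[0,0,-6.1]},{"grip":0,"delta_pos":[0,0.01,0],"twist":[0,0,-6.1]},{"grip":0,"delta_pos":[0,0,0],"twist":[0,0,0]},{"grip":0,"delta_pos":[0,0,0],"twist":[0,0,0]}]'
python3 - <<'E'
from h import *
go(.5244,-.3317,.0335,16.82)
for n in("top","scene"):
    K,T=pose(n);im,d=camera(n);np.savez(f"{n}9.npz",im=im,d=d,K=K,T=T);cv2.imwrite(f"pics/{n}9.png",im)
E
```

```text
time_s: 10.8
tool_pos: [0.5421, -0.1042, 0.0865]
ee_rot: [[1.0, -0.024, -0.002], [-0.024, -1.0, 0.001], [-0.003, -0.001, -1.0]]
force: [0.8, -0.3, -3.4]
opening: 0.192
time_s: 11.22
tool_pos: [0.5389, -0.256, 0.0869]
ee_rot: [[1.0, -0.026, -0.0], [-0.026, -1.0, -0.0], [-0.0, 0.0, -1.0]]
force: [0.4, -0.7, -3.4]
opening: 0.188
time_s: 11.63
tool_pos: [0.5417, -0.3093, 0.0866]
ee_rot: [[0.958, 0.285, -0.0], [0.285, -0.958, 0.001], [-0.0, -0.001, -1.0]]
force: [0.1, 1.3, -2.4]
opening: 0.195
t 11.63 pos [ 0.5417 -0.3093  0.0866] yawx 16.57 z [-5.e-04  6.e-04 -1.e+00] F [ 0.1  1.3 -2.4] M [-0.05 -0.1  -0.02] op 0.195 q [-0.71  0.44  1.58  0.    1.12 -1.  ]
d_tool mm [-23.   16.6  53.1]
twist z -0.25
```

View pics/top9.png

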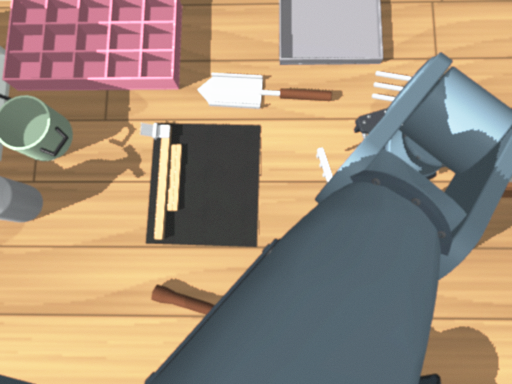

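Both stakes lie beside the clipped stake (columns 167–183, rows 145–210). I'll lower the rake at its old place, stopping about 1 mm above the table before I check.

```bash
python3 -m creep '[{"grip":0,"delta_pos":[-0.012,0.008,0.01],"twist":[0,0,-0.2]},{"grip":0,"delta_pos":[-0.011,0.0085,0.016],"twist":[0,0,0]},{"grip":0,"delta_pos":[0,0,0.012],"twist":[0,0,0]},{"grip":0,"delta_pos":[0,0,0.01],"twist":[0,0,0]},{"grip":0,"delta_pos":[0,0,0.003],"twist":[0,0,0]}]'
python3 -m creep '[{"grip":0,"delta_pos":[0,0,0],"twist":[0,0,0]},{"grip":0,"delta_pos":[0,0,0.001],"twist":[0,0,0]},{"grip":0,"delta_pos":[0,0,0],"twist":[0,0,0]},{"grip":0,"delta_pos":[0,0,0],"twist":[0,0,0]}]'
python3 - <<'E'
from h import *
go(.5244,-.3317,.0335,16.82);rake('wrist','w10')
z=np.load("top9.npz");im,d,K,T=z["im"],z["d"],z["K"],z["T"]
for n in("top","scene"):
    z=np.load(f"{n}9.npz");im,d,K,T=z["im"],z["d"],z["K"],z["T"]
    P=cloud(d,np.ones(d.shape,bool),K,T);hsv=cv2.cvtColor(im,cv2.COLOR_BGR2HSV)[d>0]
    q=(P[:,0]>.44)&(P[:,0]<.67)&(P[:,1]>.0)&(P[:,1]<.104)&(P[:,2]>.006)&(hsv[:,1]>70)&(hsv[:,2]>90)
    A=P[q];print(n,len(A),"pct z",np.round(np.percentile(A[:,2],[5,50,95]),4),"x",A[:,0].min(),A[:,0].max(),"y",np.percentile(A[:,1],[2,98]),cv2.minAreaRect(A[:,:2].astype(np.float32)))
E
```

```text
time_s: 12.15
tool_pos: [0.5241, -0.3292, 0.0337]
ee_rot: [[0.956, 0.292, -0.003], [0.292, -0.956, 0.003], [-0.002, -0.004, -1.0]]
force: [-0.9, 1.7, -2.9]
opening: 0.193
time_s: 12.48
tool_pos: [0.5256, -0.3314, 0.0357]
ee_rot: [[0.956, 0.293, 0.001], [0.293, -0.956, -0.001], [0.001, 0.001, -1.0]]
force: [-0.1, 0.2, -2.9]
opening: 0.201
t 12.48 pos [ 0.5256 -0.3314  0.0357] yawx 17.04 z [ 9.e-04 -8.e-04 -1.e+00] F [-0.1  0.2 -2.9] M [-0.02 -0.14 -0.01] op 0.201 q [-0.75  0.51  1.61  0.    1.03 -1.05]
d_tool mm [-1.3 -0.1  2.2]
twist z 0.22
wrist 0.56 [52.3, 50.5, 403.8, 299.1] 21131
  tool y -100 -80 n 10900 x [-0.082  0.081] worldz top 0.0492
  tool y -80 -60 n 2032 x [-0.009  0.008] worldz top 0.0531
  tool y -60 -40 n 1784 x [-0.009  0.008] worldz top 0.0532
  tool y -40 -20 n 1634 x [-0.009  0.008] worldz top 0.0532
  tool y -20 0 n 1476 x [-0.009  0.01 ] worldz top 0.0532
  tool y 0 20 n 1049 x [-0.009  0.008] worldz top 0.0532
  tool y 20 40 n 259 x [-0.008  0.008] worldz top 0.0534
  tool y 40 60 n 953 x [-0.009  0.009] worldz top 0.0533
  tool y 80 100 n 1042 x [-0.025  0.024] worldz top 0.0241
  fwd extent y [-0.0903  0.0818]
top 395 pct z [0.0079 0.012  0.0169] x 0.49359660219145657 0.6521095320388924 y [0.07766557 0.10384671] ((0.5728510022163391, 0.09030481427907944), (0.027358422055840492, 0.15851198136806488), 89.98782348632812)
scene 579 pct z [0.0083 0.0108 0.0134] x 0.4915038823808934 0.6385691384513471 y [0.08013416 0.10050665] ((0.5651770830154419, 0.09039568156003952), (0.14714649319648743, 0.025163961574435234), 0.7932463884353638)
```

The stakes measure y = 0.080–0.1005 and x centre about 0.565, well inside tolerance. The rake is about 2 mm up, so I'll lower it and release.

```bash
python3 -m creep '[{"grip":0,"delta_pos":[0,0,0.0015],"twist":[0,0,0]},{"grip":0,"delta_pos":[0,0,0.0008],"twist":[0,0,0]},{"grip":0,"delta_pos":[0,0,0],"twist":[0,0,0]},{"grip":0,"delta_pos":[0,0,0],"twist":[0,0,0]}]'
python3 -m creep '[{"grip":0.5,"delta_pos":[0,0,0],"twist":[0,0,0]},{"grip":0.6,"delta_pos":[0,0,0],"twist":[0,0,0]},{"grip":0.8,"delta_pos":[0,0,0],"twist":[0,0,0]},{"grip":0.8,"delta_pos":[0,0,0],"twist":[0,0,0]},{"grip":0.8,"delta_pos":[0,0,0],"twist":[0,0,0]}]'
python3 -m creep '[{"grip":0.8,"delta_pos":[0,0,0],"twist":[0,0,0]},{"grip":0.8,"delta_pos":[0,0,0],"twist":[0,0,0]},{"grip":0.8,"delta_pos":[0,0,0],"twist":[0,0,0]},{"grip":0.8,"delta_pos":[0,0,0],"twist":[0,0,0]}]'
python3 -c "
from h import *
st()"
```

```text
time_s: 12.92
tool_pos: [0.5254, -0.3316, 0.0335]
ee_rot: [[0.956, 0.293, 0.001], [0.293, -0.956, -0.001], [0.001, 0.001, -1.0]]
force: [-1.0, 1.5, 4.5]
opening: 0.197
time_s: 13.33
tool_pos: [0.525, -0.3313, 0.0325]
ee_rot: [[0.956, 0.293, -0.0], [0.293, -0.956, 0.0], [-0.0, -0.0, -1.0]]
force: [-0.1, -0.9, 0.3]
opening: 0.55
time_s: 13.67
tool_pos: [0.525, -0.3313, 0.0326]
ee_rot: [[0.956, 0.293, 0.0], [0.293, -0.956, 0.0], [0.0, -0.0, -1.0]]
force: [-0.5, 0.4, -1.4]
opening: 0.794
t 13.67 pos [ 0.525  -0.3313  0.0326] yawx 17.02 z [ 1.e-04  0.e+00 -1.e+00] F [-0.5  0.4 -1.4] M [-0.03 -0.17 -0.04] op 0.794 q [-0.75  0.51  1.61  0.    1.02 -1.05]
```

Rise 150 mm and move back toward the start so the top view is clear.

```bash
python3 -m creep '[{"grip":0.8,"delta_pos":[0,0,-0.02],"twist":[0,0,0]},{"grip":0.8,"delta_pos":[0,0,-0.03],"twist":[0,0,0]},{"grip":0.8,"delta_pos":[0,0,-0.035],"twist":[0,0,0]},{"grip":0.8,"delta_pos":[0,0,-0.035],"twist":[0,0,0]},{"grip":0.8,"delta_pos":[0,0,-0.03],"twist":[0,0,0]}]'
python3 -m creep '[{"grip":0.8,"delta_pos":[-0.033,0.01,-0.02],"twist":[0,0,0]},{"grip":0.8,"delta_pos":[-0.033,0.01,0],"twist":[0,0,0]},{"grip":0.8,"delta_pos":[-0.033,0.01,0],"twist":[0,0,0]},{"grip":0.8,"delta_pos":[-0.033,0.01,0],"twist":[0,0,0]},{"grip":0.8,"delta_pos":[-0.033,0.01,0],"twist":[0,0,0]}]'
python3 -m creep '[{"grip":0.8,"delta_pos":[-0.033,0.01,0],"twist":[0,0,0]},{"grip":0.8,"delta_pos":[-0.033,0.01,0],"twist":[0,0,0]},{"grip":0.8,"delta_pos":[-0.033,0.01,0],"twist":[0,0,0]},{"grip":0.8,"delta_pos":[-0.02,0.005,0],"twist":[0,0,0]},{"grip":0.8,"delta_pos":[0,0,0],"twist":[0,0,0]}]'
python3 - <<'E'
from h import *
st()
for n in("top","scene"):
    K,T=pose(n);im,d=camera(n);cv2.imwrite(f"pics/{n}11.png",im)
    m=spotter.cut_out(n,"rake_grip")[0]["pixels"];P=cloud(d,m,K,T);S=cv2.cvtColor(im,cv2.COLOR_BGR2HSV)[...,1][m&(d>0)]
    H=P[(P[:,2]>.044)&(S>90)];print(n,"handle c",H.mean(0),"slope z",np.polyfit(H[:,1],H[:,2],1)[0])
    P=cloud(d,np.ones(d.shape,bool),K,T);hsv=cv2.cvtColor(im,cv2.COLOR_BGR2HSV)[d>0]
    q=(P[:,0]>.44)&(P[:,0]<.642)&(P[:,1]>.0)&(P[:,1]<.102)&(P[:,2]>.006)&(hsv[:,1]>70)&(hsv[:,2]>90)
    A=P[q];print(len(A),np.percentile(A[:,2],[5,50,95]),np.round(cv2.minAreaRect(A[:,:2].astype(np.float32))[0],4),np.percentile(A[:,1],[2,98]))
E
```

```text
time_s: 14.08
tool_pos: [0.5252, -0.3315, 0.1851]
ee_rot: [[0.956, 0.293, 0.001], [0.293, -0.956, -0.001], [0.001, 0.001, -1.0]]
force: [0.3, -0.4, 1.3]
opening: 0.8
time_s: 14.5
tool_pos: [0.3806, -0.428, 0.203]
ee_rot: [[0.956, 0.293, 0.0], [0.293, -0.956, -0.001], [0.0, 0.001, -1.0]]
force: [0.1, -0.1, 0.6]
opening: 0.801
time_s: 14.92
tool_pos: [0.2749, -0.498, 0.2027]
ee_rot: [[0.957, 0.289, -0.001], [0.289, -0.957, -0.001], [-0.001, 0.001, -1.0]]
force: [0.7, 0.0, 0.1]
opening: 0.802
t 14.92 pos [ 0.2749 -0.498   0.2027] yawx 16.77 z [-0.001 -0.001 -1.   ] F [0.7 0.  0.1] M [-0.05 -0.1  -0.02] op 0.802 q [-1.27  0.19  1.65 -0.    1.3  -1.57]
top handle c [ 0.52595957 -0.32981499  0.04962396] slope z 0.0006428020860083285
665 [0.00875935 0.01186052 0.01442912] [0.5669 0.0884] [0.07819183 0.0989752 ]
scene handle c [ 0.52769316 -0.32939022  0.04828368] slope z 0.0013032653441136612
575 [0.00847302 0.01089994 0.01344336] [0.5628 0.0903] [0.08009688 0.10014205]
```

View pics/top11.png

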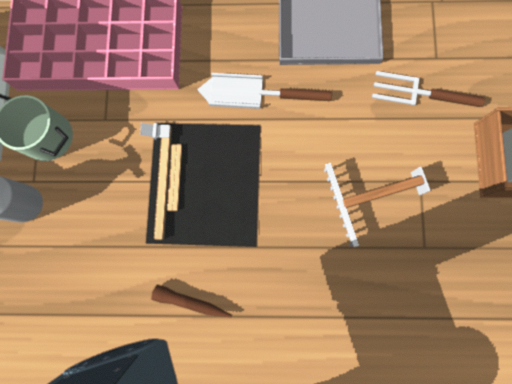

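The rake is back where it was (comb (328,167)–(355,243)), level, and the stakes lie in rows beside the clipped one.

```bash
python3 -c "
from station import *
print(close_job())"
```

```text
the job is handed in; nothing more can be done
None
```

The job is done and handed in at about 15 s of the 58 s limit; the interface gives no verdict. I gripped the rake by the middle of its handle and turned its comb parallel to the clipped stake. One slow sideways sweep brought both loose stakes into rows, and then I laid the rake back in its old place.

**Stakes:** In the last top and scene views both lie flat, with their tops 11–12 mm above the table, and look parallel to the clipped stake. Their centres are about 18 and 28 mm from its centre line (limit 45 mm) and about 13 mm off its middle lengthwise (limit 60 mm). I left a gap of roughly 5 mm between the nearer stake and the clipped one.

**Rake:** It is level, released and within a few millimetres of where it started. The arm is clear of it, at rest about 0.3 m away.

**Checks:** No check failed. The two cameras disagreed by no more than about 4 mm.

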